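Check the two brake levers of the microscope stand

TASK

Check the two hand brake levers for the microscope's boom stand, the long lever first and then the short one: with the outside of the fingers, press the lever gently in towards its bar until it comes up against its stop, keep it there for about a second, then let it spring all the way back before going to the other. Push on the levers only: do not force or grip them, do not press on or squeeze against the bars, and leave everything else on the bench where it stands. Finish with both levers sprung back.

Things in the scene. Friction and masses are not known exactly. Their poses are not given: they have to be found in the camera images.
- long_unit: Fixed brake handle with the long lever: off-white foot plate 110 (x) x 180 (y) x 12 mm with two posts carrying a round hand bar. Origin: centre of the foot's underside, on the bench; z up. The bar runs along this frame's y straight above the origin; the lever lies on the bar's -x side (towards the robot, give or take the handle's yaw of up to 0.35 rad) and is pressed in towards +x. Highest point 126 mm.
- long_bar: The hand bar of that handle, steel with a black rubber sleeve, 190 mm long, 27 mm thick; origin at its middle, axis 110 mm above the bench, axes as the handle's. Not to be pressed.
- long_lever (a joint): Hinge of the long dark steel lever, rad: 0 = sprung out, at rest; 0.42 = on its stop, blade parallel to the bar, about 19 mm of gap left. A damped spring returns it within 1 s. Pressing at the pad point takes about 3 N at first, 6 N (+2 N if pushed at 50 mm/s) near the stop; then the blade only bends, 3 N more per mm, the joint staying at 0.42. Over 30 N is forcing it.
- long_hinge (a point): Pivot axis (vertical) of the long lever, at blade mid-height, 110 mm above the bench: at x = -37, y = +60 mm in the handle's frame.
- long_pad (a point): Point on the outer (-x) face of the long lever's blade, at mid-height (110 mm above the bench), 25 mm short of the free end and 110 mm from the pivot; moves with the lever. The blade is 135 mm from pivot to free end, 9 mm thick, 18 mm high (101 to 119 mm above the bench) and runs from the pivot towards -y of the handle's frame; at rest it slants out to -x by 0.42 rad. Below it is free space down to the foot plate (12 mm).
- short_unit: Fixed brake handle with the short lever: off-white foot plate 110 (x) x 180 (y) x 12 mm with two posts carrying a round hand bar. Origin: centre of the foot's underside, on the bench; z up. The bar runs along this frame's y straight above the origin; the lever lies on the bar's -x side (towards the robot, give or take the handle's yaw of up to 0.35 rad) and is pressed in towards +x. Highest point 126 mm.
- short_bar: The hand bar of that handle, steel with a black rubber sleeve, 190 mm long, 27 mm thick; origin at its middle, axis 110 mm above the bench, axes as the handle's. Not to be pressed.
- short_lever (a joint): Hinge of the short dark steel lever, rad: 0 = sprung out, at rest; 0.42 = on its stop, blade parallel to the bar, about 19 mm of gap left. A damped spring returns it within 1 s. Pressing at the pad point takes about 3 N at first, 6 N (+2 N if pushed at 50 mm/s) near the stop; then the blade only bends, 3 N more per mm, the joint staying at 0.42. Over 30 N is forcing it.
- short_hinge (a point): Pivot axis (vertical) of the short lever, at blade mid-height, 110 mm above the bench: at x = -37, y = -60 mm in the handle's frame.
- short_pad (a point): Point on the outer (-x) face of the short lever's blade, at mid-height (110 mm above the bench), 25 mm short of the free end and 70 mm from the pivot; moves with the lever. The blade is 95 mm from pivot to free end, 9 mm thick, 18 mm high (101 to 119 mm above the bench) and runs from the pivot towards +y of the handle's frame; at rest it slants out to -x by 0.42 rad. Below it is free space down to the foot plate (12 mm).
- dish_a: Small closed petri dish, 60 mm across, 16 mm high; loose bystander; origin at the centre of its underside.
- dish_b: Closed petri dish, 90 mm across, 16 mm high; loose bystander; origin at the centre of its underside.
- beaker: Open glass beaker, 68 mm across, 85 mm high; loose bystander; origin at the centre of its underside.
- flask: Conical green glass flask, 72 mm across the foot, 98 mm high; loose bystander; origin at the centre of its underside.
- jar: Amber jar with black cap, 52 mm across, 70 mm high; loose bystander; origin at the centre of its underside.
- slide_box: Black slide box 100 x 80 x 34 mm; loose bystander; origin at the centre of its underside.
- brush: Small brush, 160 mm long, lying along its x; loose bystander; origin on its underside.

How it is judged:
On the way, in this order (a step that is already met when the one before it is completed fails the run):
1. the long lever is pressed in to its stop by the fingers and kept there, while the short one is out (value of joint long_lever above 0.38 rad and contact force between the fingers and long_lever above 1 N and value of joint short_lever below 0.1 rad), for 0.5 s.
2. the long lever has sprung back (value of joint long_lever below 0.05 rad), for 0.1 s.
3. the short lever is pressed in to its stop by the fingers and kept there, while the long one is out (value of joint short_lever above 0.38 rad and contact force between the fingers and short_lever above 1 N and value of joint long_lever below 0.1 rad), for 0.5 s.
At the end, for the whole second after the job is handed in: Both levers have been pressed in to within 0.04 rad of the stop for 0.5 s, long then short, and both are back out (joints below 0.05 rad); the loose things are within 20 mm of where they stood (value of joint each of long_lever, short_lever below 0.05 rad and distance of each of dish_a, dish_b, beaker, flask, jar, slide_box, brush from where it was at the start of the episode below 0.02 m); the robot touches nothing.
It fails at once if a lever is gripped or forced (more than 30 N from the fingers) (contact force between the fingers and long_lever above 30 N or contact force between the fingers and short_lever above 30 N).
It fails at once if a bar is pressed on or squeezed by the robot (contact force between any of the fingers, the arm and long_bar above 3 N or contact force between any of the fingers, the arm and short_bar above 3 N).
It fails at once if something else on the bench is moved or lifted (distance of any of dish_a, dish_b, beaker, flask, jar, slide_box, brush from where it was at the start of the episode above 0.02 m).
It also fails if it takes over 45 s, if anything falls off the work surface, if the arm or the gripper's body presses on something with over 40 N, if the wrist force passes 120 N, or if a joint passes its speed limit or range.

ROBOT

A 7-joint arm with a two-finger parallel gripper is mounted at the origin on the work surface. World frame = base frame: x ahead of the robot, y to its left, z up, the work surface at z = 0. Lengths are in m, angles in rad, forces in N, time in s.
With the tool pointing down it reaches from about 0.425 to 0.925 m from the base axis. Payload 6.8 kg.
Tool frame: the origin (TCP) lies on the front face of the gripper's body, between the roots of the fingers; the fingertips stand 73 mm ahead of it and the grasp point (between the pads) lies 54 mm ahead of it (env.nose_length is the distance from the TCP to the fingertips, in m); z points along the fingers, y is the direction in which the jaws open and shut (so a half turn about z gives the same grasp; the last joint's range is limited). The gripper opens to 85 mm and grips with 20 to 120 N. Pads are 22 mm wide; open, the fingers measure 114 mm over their backs; the gripper's body (76 mm by 85 mm) begins 54 mm behind the grasp point. The pads swing forward as they close: fully open they stand 13 mm farther back than shut.
Start: joints at [1.078, 0.477, 0.022, 1.555, -0.011, 1.109, -0.083], TCP at [0.253, -0.626, 0.304] pointing down, gripper open.
Joint ranges: [-2.96, 2.96], [-0.34, 2.1], [-1.41, 1.46], [0.24, 2.44], [-1.37, 4.51], [0.17, 1.92], [-2.96, 2.96]. Speed limits (rad/s): [2.39, 2.39, 3.14, 3.14, 3.14, 3.14, 3.14].

INTERFACE

Orientations are given as a unit quaternion [w, x, y, z].
In Python, from cell import env, kin, camera, calibration, job gives the robot as it stands. The module is installed in compiled form; this text tells all that it offers. Calls block until the motion is done:
- env.reach(position, orientation): joint-space move of the TCP to a pose.
- env.movel(position, velocity=0.15, rot=None, stop_force=None): straight line of the TCP; rot=None keeps the orientation; velocity is the mean speed in m/s. With stop_force (N) it stops when the force on the tool has changed by that much, and returns True; else False.
- env.goto_joints(angles): joint-space move.
- env.grip(opening, f_grip=None): finger opening in m; f_grip is the grip in N (None keeps the last); returns when the fingers have stopped.
- env.dwell(seconds).
- kin.inverse_kinematics(position, orientation): joint angles nearest the present ones, or None.
- env.get_state(): the state.
- camera(name): name is "side" or "top" or "wrist"; returns (picture, depth): 420x560x3 uint8, blue, green, red; 420x560 float32, m along the optical axis (not along the pixel's ray), 0 where there is no reading.
- calibration(name): a dict with "fx", "fy", "cx", "cy" (pixels), "rvec" (rotation vector, rad) and "tvec" (3), from world to camera coordinates, as OpenCV has them. Camera axes: x right, y down, z forward; pixel columns grow to the right and rows downward; lengths in m; the calibration is good to about 2 mm. A picture is of the moment at which its call begins: read the wrist's pose just before it. calibration takes no time and is no camera call; for the wrist camera it gives the pose at the moment of the call.
A pose or a line that the arm cannot do raises env.PlanningError and nothing moves.
- job.job_done(): hands the job in, once; it reports no verdict.
The state is a dict: "time": time; "qpos": joint angles; "joint_velocities": joint speeds; "joint_torque": joint torques, N m; "tcp_pos": TCP position; "orientation": TCP orientation; "force": force on the tool from outside, world axes, zero at the start; "torque": the same for the moment, N m; "opening": finger opening in m.
Only numpy, scipy, OpenCV 4.12 (cv2) and the standard library are available. Lean on these libraries where they do the work, as an engineer would, in place of code of your own. Each camera call takes 0.05 s, during which the arm holds its last target. There are 200 camera calls.

## Working session

There is one attempt and no reset: what is moved stays moved. The work goes in short steps, each a Python script; the robot and the scene stay as the last script left them, time stands still between calls to the robot, and variables do not carry over. Pictures are saved under pics/ and viewed, about 8 in all and at most 12, crops included, and the job is handed in when it is done.

```bash
mkdir -p pics
cat > h.py <<'E'
import numpy as np, cv2
from cell import env, kin, camera, calibration, job
def world(name, depth):
    c=calibration(name); R=cv2.Rodrigues(np.array(c["rvec"],float))[0]; t=np.array(c["tvec"],float).ravel()
    v,u=np.mgrid[:depth.shape[0],:depth.shape[1]]
    p=np.stack([(u-c["cx"])/c["fx"]*depth,(v-c["cy"])/c["fy"]*depth,depth],-1)
    return (p-t)@R
E
python3 - <<'E'
from h import *
for n in("top","side"):
    im,d=camera(n); cv2.imwrite(f"pics/{n}0.png",im); np.save(n+"0.npy",d)
    c=calibration(n); R=cv2.Rodrigues(np.array(c["rvec"],float))[0]; print(n,c["fx"],-R.T@np.ravel(c["tvec"]),R[2])
print(env.get_state())
E
```

```text
top 471.5275223229248 [ 0.39245373 -0.00570609  1.37485746] [ 0.12675866  0.00432736 -0.99192415]
side 473.48820821647087 [0.21176827 0.82663477 0.99613843] [ 0.27233022 -0.64071187 -0.7178611 ]
{'time': 0.1, 'qpos': array([ 1.0779286 ,  0.4777199 ,  0.02232365,  1.55632382, -0.01148771,
        1.10927379, -0.08312355]), 'joint_velocities': array([-1.45326825e-03, -1.89974601e-03, -1.67112348e-03, -1.29831064e-03,
       -1.50656862e-03, -1.54144968e-05, -1.04195068e-03]), 'joint_torque': array([ 4.50463340e-03, -5.97765148e+01,  1.61390796e+00, -2.81956851e+01,
        1.28413725e-02,  5.02125462e-03,  3.89918523e-05]), 'tcp_pos': array([ 0.25321563, -0.62527778,  0.30303296]), 'orientation': array([-7.70315786e-04,  9.81549090e-01,  1.91208644e-01, -2.10062747e-04]), 'force': array([ 0.22609275, -0.10654776,  0.00852845]), 'torque': array([-0.04959025,  0.01202078,  0.02503094]), 'opening': 0.08536427253145867}
```

View pics/top0.png

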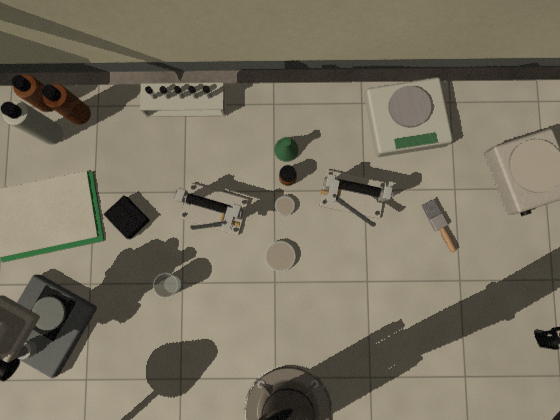

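View pics/side0.png

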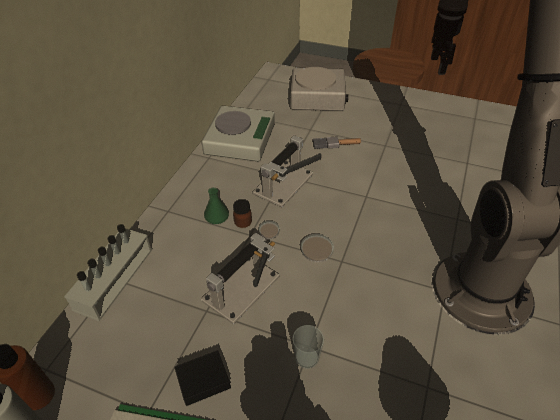

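Top view: the right unit (bar about (338,185)–(385,193)) has its hinge on the left (+y) and its blade tip at (372,222), so it is the long lever. The left unit (bar (187,198)–(230,212)) has its hinge on the right and its blade tip near (192,226), so it is the short lever. Side view agrees. Next I measure them.

Run:
```python
from h import *
out=[]
for n,boxes in(("top",{"short":(170,175,262,245),"long":(312,160,402,232)}),("side",{"short":(195,225,290,325),"long":(245,130,330,210)})):
    im=cv2.imread(f"pics/{n}0.png"); d=np.load(n+"0.npy"); P=world(n,d)
    for k,(a,b,c,e) in boxes.items():
        sub=P[b:e,a:c]; g=im[b:e,a:c].max(2); z=sub[...,2]
        dark=g<85
        for nm,m in(("high dark",dark&(z>.095)&(z<.14)),("foot",(~dark)&(z>.005)&(z<.02))):
            q=sub[m]; print(n,k,nm,len(q),q.mean(0).round(4))
            if nm[0]=="f":
                r=cv2.minAreaRect((q[:,:2]*1000).astype(np.float32)); print("  rect",r)
            else:
                nn,lab,st,ce=cv2.connectedComponentsWithStats(m.astype(np.uint8),connectivity=8)
                for i in range(1,nn):
                    if st[i,4]>15:
                        w=sub[lab==i]; r=cv2.minAreaRect((w[:,:2]*1000).astype(np.float32)); mu=w.mean(0);v=np.linalg.svd(w[:,:2]-mu[:2],full_matrices=False)[2][0]; s=(w[:,:2]-mu[:2])@v
                        print("  comp",st[i],mu.round(4),"z",np.percentile(w[:,2],[5,95]).round(3),"ends",(mu[:2]+v*s.min()).round(4),(mu[:2]+v*s.max()).round(4))
        if n=="top": out.append(cv2.resize(im[b-5:e+5,a-5:c+5],(400,400),interpolation=cv2.INTER_CUBIC))
cv2.imwrite("pics/crop.png",np.hstack(out))
```

```text
top short high dark 578 [0.5537 0.2073 0.1193]
  comp [ 13  15  49  24 415] [0.5675 0.214  0.1199] z [0.113 0.126] ends [0.5479 0.1503] [0.5861 0.2748]
  comp [68 32  5 11 27] [0.5412 0.1216 0.1166] z [0.107 0.123] ends [0.555  0.1177] [0.5277 0.1254]
  comp [ 21  45  36   9 111] [0.5075 0.2055 0.1188] z [0.113 0.126] ends [0.5009 0.2529] [0.5141 0.1582]
top short foot 1224 [0.5622 0.2151 0.0109]
  rect ((563.0205688476562, 204.7581787109375), (202.03042602539062, 268.16827392578125), 0.497372567653656)
top long high dark 626 [ 0.5854 -0.1942  0.119 ]
  comp [ 21  19  51  47 614] [ 0.5852 -0.1932  0.1191] z [0.113 0.125] ends [ 0.622 -0.136] [ 0.541  -0.2619]
top long foot 1092 [ 0.5861 -0.2053  0.0109]
  rect ((599.8051147460938, -204.1240997314453), (202.29811096191406, 262.0580749511719), 4.587440490722656)
side short high dark 793 [0.5508 0.2161 0.1199]
  comp [ 21  12  54  50 742] [0.5491 0.2143 0.12  ] z [0.109 0.127] ends [0.5155 0.1522] [0.5838 0.2784]
  comp [12 57  9  9 31] [0.5945 0.3005 0.1139] z [0.104 0.125] ends [0.6064 0.2969] [0.5833 0.3039]
side short foot 2404 [0.5657 0.1969 0.0127]
  rect ((597.7555541992188, 162.5613555908203), (268.8869323730469, 323.6775207519531), 20.626829147338867)
side long high dark 549 [ 0.5792 -0.183   0.1173]
  comp [ 26  12  28  24 262] [ 0.6016 -0.2016  0.1207] z [0.107 0.128] ends [ 0.5878 -0.2646] [ 0.6148 -0.1417]
  comp [ 28  23  48  24 242] [ 0.5478 -0.1765  0.1142] z [0.103 0.122] ends [ 0.5027 -0.2349] [ 0.5981 -0.1112]
  comp [16 40  8  8 31] [ 0.6302 -0.106   0.1115] z [0.101 0.122] ends [ 0.6475 -0.1127] [ 0.6195 -0.1019]
side long foot 1356 [ 0.6025 -0.2134  0.0116]
  rect ((623.8042602539062, -277.84820556640625), (278.9692687988281, 394.8735656738281), 19.683977127075195)
```

View pics/crop.png

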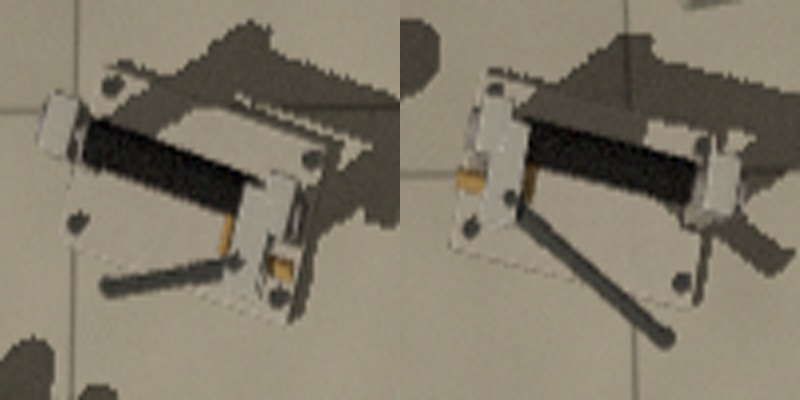

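Crop: the hinge pivots and rounded blade ends are clear, long at crop (512,198)→(665,340) and short at (232,262)→(105,285). I cast these rays at blade-top height and compare with the known blade lengths.

```bash
cat >> h.py <<'E'
def ray(name,u,v,z):
    c=calibration(name); R=cv2.Rodrigues(np.array(c["rvec"],float))[0]; o=-R.T@np.ravel(c["tvec"])
    w=R.T@np.array([(u-c["cx"])/c["fx"],(v-c["cy"])/c["fy"],1]); return o+w*(z-o[2])/w[2]
E
python3 - <<'E'
from h import *
im=cv2.imread("pics/top0.png"); P=world("top",np.load("top0.npy"))
for k,h,t,s in(("long",(335,195.6),(373.2,224.7),-1),("short",(224.2,222.4),(191.8,227),1)):
    H=ray("top",*h,.119)[:2];T=ray("top",*t,.119)[:2]; d=(T-H)*s
    print(k,"hinge",H.round(4),"tip",T.round(4),"len",np.linalg.norm(T-H).round(4),"yaw",(np.arctan2(-d[0],d[1])-.42*s).round(4))
# bar (black sleeve) axis from pixels cast at z=.11+ (visible outline ~.118)
for k,(a,b,c,e) in(("long",(330,168,382,204)),("short",(183,188,232,216))):
    g=im[b:e,a:c].max(2); m=((g<45)&(P[b:e,a:c,2]>.1)).astype(np.uint8)
    n,l,st,ce=cv2.connectedComponentsWithStats(m); i=1+st[1:,4].argmax(); v,u=np.nonzero(l==i)
    X=np.array([ray("top",uu+a,vv+b,.117)[:2] for uu,vv in zip(u,v)]); mu=X.mean(0); d=np.linalg.svd(X-mu)[2][0]; d*=np.sign(d[1])
    print(k,"bar",st[i],mu.round(4),"yaw",np.arctan2(-d[0],d[1]).round(4))
E
```

```text
long hinge [ 0.5834 -0.134 ] tip [ 0.5039 -0.2342] len 0.1279 yaw -0.2509
short hinge [0.5137 0.1639] tip [0.5022 0.2505] len 0.0874 yaw -0.2873
long bar [  8  11  43  18 376] [ 0.6049 -0.1999] yaw -0.2289
short bar [  3   6  43  19 357] [0.5677 0.214 ] yaw -0.2853
```

Hinges, bars and yaws agree to about 3 mm and 0.02 rad. Now the long lever press.

```bash
cat >> h.py <<'E'
U={"long":(np.array([.6052,-.2005]),-.235,-45e-3),"short":(np.array([.5667,.2120]),-.286,6e-3)}
def press(k):
    o,yaw,yp=U[k]; c,s=np.cos(yaw),np.sin(yaw); R=np.array([[c,-s],[s,c]])
    z=.097+env.nose_length
    P=lambda x,z=z: np.r_[o+R@[x,yp],z]
    q=[0,np.cos(yaw/2),np.sin(yaw/2),0]
    X=lambda: (R.T@(env.get_state()["tcp_pos"][:2]-o)).round(4)
    F=lambda: (R.T@env.get_state()["force"][:2]).round(2)
    print(k,P(-.14),kin.inverse_kinematics(P(-.14,.3),q),kin.inverse_kinematics(P(-.05),q))
    env.reach(P(-.14,.3),q); env.movel(P(-.14),.12)
    f0=F(); print("ready",X(),f0,env.get_state()["opening"])
    hit=env.movel(P(-.062),.04,stop_force=11); print("stage1",hit,X(),F()-f0)
    x=-.060
    while not hit and x<-.046 and abs((F()-f0)[0])<11:   # creep 1 mm at a time onto the stop
        hit=env.movel(P(x),.015,stop_force=14); print(" ",x,hit,X(),F()-f0); x+=.001
    im,_=camera("top"); cv2.imwrite(f"pics/{k}_pressed.png",cv2.resize(im[140:250,160:420],(780,330)))
    env.dwell(1.0); print("held",X(),F()-f0)
    env.movel(P(-.14),.08); print("back",X(),F()-f0)
    env.movel(P(-.14,.3),.15); env.dwell(.5)
    im,_=camera("top"); cv2.imwrite(f"pics/{k}_released.png",im); print("t",env.get_state()["time"])
E
python3 - <<'E'
from h import *
env.grip(0.0,20); press("long")
E
```

```text
long [ 0.45857006 -0.21166513  0.1696    ] [ 0.39393451  0.20628286 -0.09749277  1.95420083  0.02397335  0.98219387
 -1.52061205] [ 0.3153494   0.50145304 -0.0231444   1.86600016  0.01591042  0.77431562
 -1.52211757]
ready [-0.1395 -0.0451] [0.07 0.52] 0.00026915413103860604
stage1 False [-0.0629 -0.0464] [-5.13 -3.92]
  -0.06 False [-0.0609 -0.0465] [-4.73 -3.95]
  -0.059 False [-0.0599 -0.0465] [-5.92 -4.33]
  -0.057999999999999996 False [-0.059  -0.0466] [-4.36 -3.71]
  -0.056999999999999995 False [-0.058  -0.0466] [-6.03 -4.69]
  -0.055999999999999994 False [-0.057  -0.0467] [-5.38 -4.7 ]
  -0.05499999999999999 False [-0.056  -0.0467] [-5.09 -4.03]
  -0.05399999999999999 False [-0.055  -0.0467] [-4.52 -5.54]
  -0.05299999999999999 False [-0.054  -0.0468] [-5.49 -4.3 ]
  -0.05199999999999999 False [-0.0531 -0.0468] [-5.92 -5.42]
  -0.05099999999999999 False [-0.0521 -0.0468] [-6.42 -5.08]
  -0.04999999999999999 False [-0.0512 -0.0468] [-6.87 -4.92]
  -0.04899999999999999 False [-0.0502 -0.0468] [-6.14 -5.13]
  -0.04799999999999999 False [-0.0493 -0.0468] [-6.35 -6.6 ]
  -0.046999999999999986 False [-0.0483 -0.0468] [-7.28 -4.42]
held [-0.0483 -0.0468] [-5.63 -5.75]
back [-0.1394 -0.0449] [ 0.57 -0.48]
t 13.35
```

View pics/long_pressed.png

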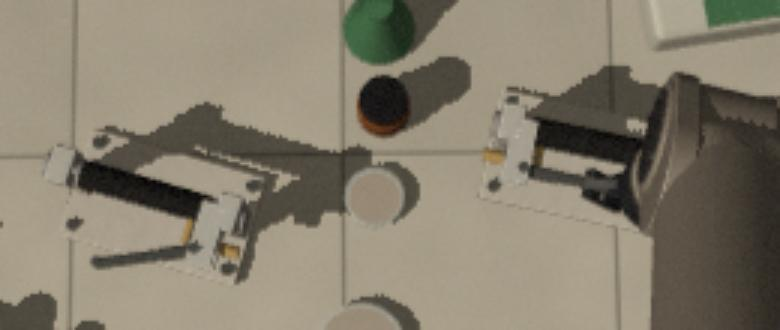

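View pics/long_released.png

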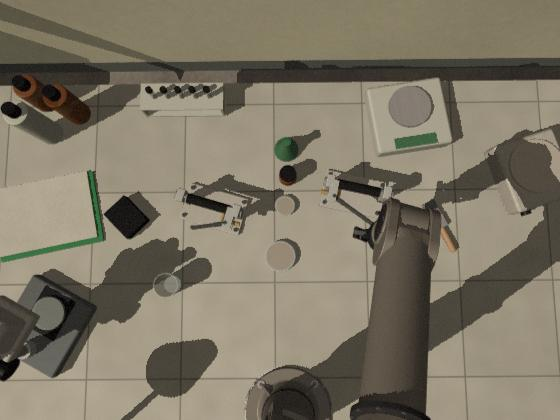

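The pressed picture shows the blade at crop (535,172)–(600,185), nearly parallel to the bar. But the force stayed at 5–7 N with no 3 N/mm rise, so the stop was probably not quite reached. In the released picture the blade is back at (372,222). I'll press the long lever again, deeper, with averaged forces, until the stiff rise shows.

```bash
python3 - <<'E'
s=open("h.py").read()
a=s.index("    hit=env.movel(P(-.062)"); b=s.index("    im,_=camera(\"top\"); cv2.imwrite(f\"pics/{k}_pressed")
s=s[:a]+'''    def FA():
        r=[]
        for _ in range(5): env.dwell(.02); r.append(F())
        return (np.mean(r,0)-f0).round(2)
    hit=env.movel(P(-.051),.045,stop_force=16); f=FA(); print("stage1",hit,X(),f)
    x=-.050
    while not hit and x<-.034 and -f[0]<11:   # creep 1 mm at a time onto the stop
        hit=env.movel(P(x),.015,stop_force=8); f=FA(); print(" ",round(x,3),hit,X(),f); x+=.001
'''+s[b:]
open("h.py","w").write(s)
E
python3 - <<'E'
from h import *
press("long")
E
```

```text
long [ 0.45857006 -0.21166513  0.1696    ] [ 0.39447752  0.2063131  -0.0981153   1.95416574  0.02412915  0.98221278
 -1.52076418] [ 0.36626204  0.50321433 -0.08960644  1.86228026  0.06147863  0.77873996
 -1.56186932]
ready [-0.1395 -0.0451] [ 0.54 -0.35] -0.00025304671910676376
stage1 False [-0.0522 -0.0469] [-6.57 -3.81]
  -0.05 False [-0.0513 -0.0469] [-6.47 -4.25]
  -0.049 False [-0.0504 -0.0469] [-6.68 -3.92]
  -0.048 False [-0.0494 -0.0469] [-6.52 -3.76]
  -0.047 False [-0.0484 -0.0469] [-7.3  -4.17]
  -0.046 False [-0.0478 -0.0469] [-7.96 -4.08]
  -0.045 False [-0.0473 -0.0469] [-9.46 -4.38]
  -0.044 False [-0.0468 -0.047 ] [-10.45  -3.81]
  -0.043 False [-0.0463 -0.0469] [-11.77  -3.89]
held [-0.0462 -0.0469] [-11.62  -3.82]
back [-0.1394 -0.045 ] [0.16 0.75]
t 23.6833
```

View pics/long_pressed.png

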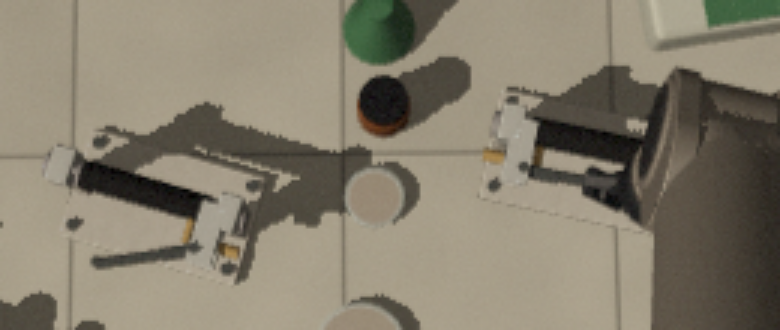

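This press reached the stop: the force rises stiffly from 7 to 11.8 N beyond x = −48 mm, and the blade is parallel to the bar. It was held about 1 s and released. Now the short lever, the same way.

Run:
```python
from h import *
press("short")
```

```text
short [0.4340795  0.25725266 0.1696    ] [-0.21333352  0.24300556 -0.51487411  1.93241178  0.14116837  1.00122339
 -2.64881058] [-0.24088512  0.49610811 -0.36910375  1.90398124  0.24533941  0.7853249
 -2.60084063]
ready [-0.1397  0.0064] [ 0.2  -0.01] -0.0001758077508250775
stage1 False [-0.0526  0.008 ] [-5.53  4.74]
  -0.05 False [-0.0517  0.0081] [-5.95  4.77]
  -0.049 False [-0.0508  0.0081] [-6.24  4.01]
  -0.048 False [-0.0499  0.0081] [-6.92  4.73]
  -0.047 False [-0.049   0.0081] [-7.07  5.13]
  -0.046 False [-0.0485  0.0081] [-8.42  4.66]
  -0.045 False [-0.048   0.0082] [-9.57  4.43]
  -0.044 False [-0.0476  0.0082] [-10.95   3.73]
  -0.043 False [-0.0471  0.0082] [-12.4    3.97]
held [-0.0471  0.0082] [-12.21   3.87]
back [-0.1394  0.0059] [-0.46 -0.98]
t 35.4833
```

View pics/short_pressed.png

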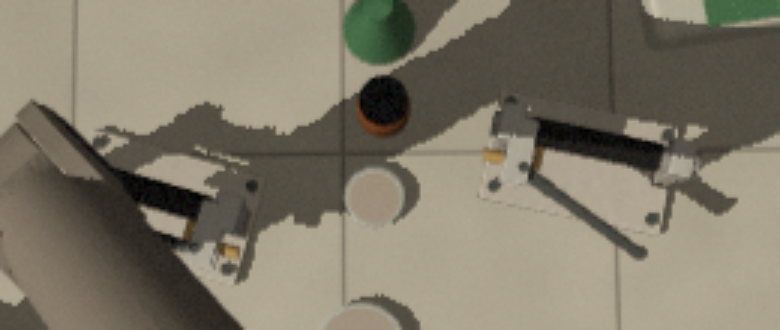

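View pics/short_released.png

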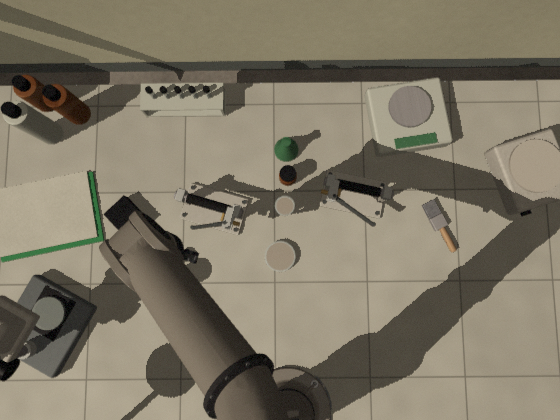

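The short lever gave the same stiff rise onto its stop. Both blades are out again (ends at (372,222) and about (192,226)), and everything visible on the bench stands where it was.

```bash
python3 -c "
from h import *
s=env.get_state(); print(s['time'],s['force'],s['tcp_pos']); job.job_done()"
```

```text
35.4833 [-0.20253241  0.46627759 -0.02426282] [0.43405769 0.25726969 0.29992998]
the job is handed in; nothing more can be done
```

I pressed both levers to their stops with the closed fingers, long first and then short. Each was held for about 1 s and let spring back, and I handed the job in at 35.5 s of the 45 s allowed.

- **Long lever:** I pressed it twice. The first press ended at about 6–7 N without the stiff rise that marks the stop, so I let the lever out and pressed again. The second press showed the rise clearly, up to about 12 N, and I held it there.
- **Short lever:** I pressed it once. It showed the same stiff rise and was held at about 12 N, well below 30 N.
- **Final checks:** The last top picture shows both levers back out. The gripper was clear at 0.30 m height, with the force on the tool near zero.
- **Loose things:** Those visible in that picture are where they were at the start. The arm hid the beaker and part of the slide box. The tool passed high above that area, but I did not check those two separately.

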